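# Dry-fit a three-stave panel in the glue-up jig

### The job

Dry-fit the small panel in the plywood glue-up jig: lay the three staves flat on its metal bearers, parallel to the fences and centred across the jig, the pale one next to the fixed fence, the dark brown one in the middle and the red one next to the sliding fence, and draw the sliding fence up by its black grip until all the joints are closed. The aluminium pressing bar lies flat on top of the closed panel, centred and square across the joints so that it bears on all three staves; let go of everything, and leave the calliper, pencil and sanding block where they are.

Things in the scene. Friction and masses are not known exactly. Their poses are not given: they have to be found in the camera images.
- jig: plywood glue-up jig fixed to the table, base x -150 to 166, y -80 to 80, 12 mm thick; origin on its underside. x runs from the fixed fence (brown wood, 3 screws, top at z 34 mm, face at x = -112.5 mm) to the sliding fence, roughly away from the robot. Two metal bearers along x at y = -36 and +36 mm, 12 mm wide, tops at z 18 mm: staves lie across them, along y, between the fences
- fence_slide (a joint): travel (m) of the sliding fence towards the fixed one: 0 open (faces 225 mm apart), 0.135 closed (90 mm apart, as wide as the three staves together); its face is at jig x = 0.1125 minus this. About 2.5 N of friction; it pushes staves before it and stays where left. Starts at 0 to 0.02
- fence_grip (a point): point in the upright black grip on the sliding fence, on the jig's centre line, 60 mm above the table; grip 23 mm thick along jig x, 50 mm along jig y, top at z 78 mm, centred 40 mm behind the fence face. The fence before it is 24 mm thick, 140 mm long, top at z 34.5 mm. Pinch the grip from above to slide it
- light_stave: pale maple-coloured stave, a plain bar 30 (x) x 120 (y, lengthwise) x 20 mm (z), edges barely rounded; origin at the centre of its underside; either way round is the same. Starts lying flat on the table left of the jig; 40 to 90 g
- dark_stave: dark brown walnut-coloured stave, a plain bar 30 (x) x 120 (y, lengthwise) x 20 mm (z), edges barely rounded; origin at the centre of its underside; either way round is the same. Starts lying flat on the table left of the jig; 40 to 90 g
- red_stave: reddish mahogany-coloured stave, a plain bar 30 (x) x 120 (y, lengthwise) x 20 mm (z), edges barely rounded; origin at the centre of its underside; either way round is the same. Starts lying flat on the table left of the jig; 40 to 90 g
- press_bar: aluminium box-section pressing bar with black end caps, 30 (x) x 100 (y, lengthwise) x 20 mm (z); origin at the centre of its underside. Starts lying flat on the table left of the jig; about 105 to 210 g
- carpenter_pencil: bystander: red carpenter's pencil 12 x 152 x 8 mm lying along its y between the staves; origin at the centre of its underside; leave it alone
- calliper: bystander: steel calliper with a dark slide, 84 x 200 x 12 mm, lying to the right of the jig; origin at the centre of its underside; leave it alone
- sanding_block: bystander: wooden sanding block 64 x 113 x 35 mm near the front right of the jig; origin at the centre of its underside; leave it alone

How it is judged (in metres and radians):
At the end, for the whole second after the job is handed in: Staves flat on the bearers in order pale, dark, red: each within 7 mm of its closed place, 15 mm of centre endwise, 0.08 rad of parallel; fence travel over 0.129; bar flat on them within 15 mm across, 20 mm along of the dark stave's middle, 0.2 rad of square; all still, released (x of light_stave in the frame of jig between -0.1045 and -0.0905 m and y of light_stave in the frame of jig between -0.015 and 0.015 m and z of light_stave in the frame of jig between 0.0145 and 0.0215 m and angle between the y axis of each of light_stave, dark_stave, red_stave and the y axis of jig, either way round below 0.08 rad and angle between each of light_stave, dark_stave, red_stave, press_bar's own z axis and vertical below 0.1 rad and linear speed of each of light_stave, dark_stave, red_stave, press_bar below 0.01 m/s and x of dark_stave in the frame of jig between -0.0745 and -0.0605 m and y of dark_stave in the frame of jig between -0.015 and 0.015 m and z of dark_stave in the frame of jig between 0.0145 and 0.0215 m and x of red_stave in the frame of jig between -0.0445 and -0.0305 m and y of red_stave in the frame of jig between -0.015 and 0.015 m and z of red_stave in the frame of jig between 0.0145 and 0.0215 m and value of joint fence_slide above 0.129 m and x of press_bar in the frame of dark_stave between -0.015 and 0.015 m and y of press_bar in the frame of dark_stave between -0.02 and 0.02 m and z of press_bar in the frame of dark_stave between 0.0165 and 0.0235 m and angle between the y axis of press_bar and the x axis of jig, either way round below 0.2 rad); the robot touches nothing.
It fails at once if the carpenter pencil is displaced by more than 25 mm (distance of carpenter_pencil from where it was at the start of the episode above 0.025 m).
It fails at once if the calliper is displaced by more than 25 mm (distance of calliper from where it was at the start of the episode above 0.025 m).
It fails at once if the sanding block is displaced by more than 25 mm (distance of sanding_block from where it was at the start of the episode above 0.025 m).
It also fails if it takes over 93 s, if anything falls off the work surface, if the arm or the gripper's body presses on something with over 40 N, if the wrist force passes 120 N, or if a joint passes its speed limit or range.

### The arm

A 6-joint arm with a two-finger parallel gripper is mounted at the origin on a cart in front of the work surface, level with it; the furniture and walls round the work are solid. World frame = base frame: x ahead of the robot, y to its left, z up, the work surface at z = 0. Lengths are in mm, angles in rad, forces in N, time in s.
With the tool pointing down it reaches from about 225 to 725 mm from the base axis. Payload 3.1 kg.
Tool frame: the origin (TCP) lies at the centre of the arm's flange, where the gripper is bolted on; the fingertips stand 173 mm ahead of it and the grasp point (between the pads) lies 155 mm ahead of it; z points along the fingers, y is the line along which they close (so a half turn about z gives the same grasp; the last joint's range is limited). The gripper opens to 85 mm and grips with 20 to 120 N. Pads are 22 mm wide; open, the fingers measure 114 mm over their backs; the gripper's body (76 mm by 85 mm) begins 54 mm behind the grasp point. The pads swing forward as they close: fully open they stand 13 mm farther back than shut.
Start: joints at [-0.128, 0.048, 0.099, 1.622, 0, 1.443], TCP at [524.993, -0.012, 404.712] pointing down, gripper open.
Joint ranges: [-2.91, 2.91], [-0.99, 1.94], [-1.21, 1.42], [-2.12, 2.29], [-1.49, 1.47], [-3.14, 3.14]. Speed limits (rad/s): [2.79, 2.79, 3.14, 3.14, 3.14, 3.14].

### API

Orientations are given as a rotation vector (axis times angle).
In Python, from plant import * gives the robot as it stands.
- The arm moves only by the shell command python3 -m creep 'ROWS' [OPENING]. ROWS is text: rows parted by semicolons, each of 6 numbers parted by spaces: the shift along the tool's x, y, z in mm, then the turn, a rotation vector about the tool's x, y, z in degrees. In form: tx ty tz ax ay az; .... A call has exactly 8 rows; each row is the pose to reach, as a shift and turn from the pose commanded when the call began, along the tool's axes at that moment; what a row does not reach only later rows make up. A row lasts 1/10 s, in which the tool goes at most 50 mm and 8.59 degrees, less where a joint would pass 70% of its speed; a pose out of reach is approached as far as the arm can. A call with a gripper value outside its range is refused whole. OPENING is the closure, from 0 (fully open) to 1 (shut), set as the call begins (- or left out, the last holds). The fingers move at their own pace and stop on an object; the grip force is fixed at half the most. Time passes only in rows, so rows that repeat a pose let the fingers close, or fill a call up. It gives the time, the measured TCP pose, the force, the opening and the grip force at its end, in the units of the state.
- get_state(): the state, without advancing time (a new reading comes with each control period).
- grab_frame(name): name is "scene" or "side" or "wrist"; returns a dict with "pixels" (400x640x3 uint8, red, green, blue), "z_map" (400x640 float32, mm along the optical axis (not along the pixel's ray), 0 where there is no reading), "fx", "fy", "cx", "cy" (pixels), "world_to_cam" (4x4, takes a point from world to camera coordinates); the wrist camera has in their place "mount" (4x4, takes a point from camera to tool coordinates, whose origin is the TCP and whose axes are the flange's). Camera axes: x right, y up, looking along -z (the intrinsics and any distortion apply to the point x, -y, -z); pixel columns grow to the right and rows downward; lengths in mm; the calibration is good to about 2 mm. A picture is of the moment at which its call begins: read the wrist's pose just before it.
- close_job(): hands the job in; it is judged then, once.
The state is a dict: "clock": time; "joint_positions": joint angles; "qvel": joint speeds; "joint_efforts": joint torques, N m; "eef_pos": TCP position; "tcp_rot": TCP orientation; "ft_force": force on the tool from outside, world axes, zero at the start; "wrist_torque": the same for the moment, N m; "finger_gap": opening from 0.0 (shut) to 1.0 (fully open); "grasp_force": force on a finger pad.
Only numpy, scipy, OpenCV 4.12 (cv2) and the standard library are available. Lean on these libraries where they do the work, as an engineer would, in place of code of your own. Each camera call takes 0.05 s, during which the arm holds its last target. There are 200 camera calls.

## Working session

There is one attempt and no reset: what is moved stays moved. The work goes in short steps, Python scripts to look and compute and a shell command to move; the robot and the scene stay as the last step left them, time stands still between calls to the robot, and variables do not carry over. Pictures are saved under pics/ and viewed, at most 14 in all, crops included, and the job is handed in when it is done.

```bash
ls; mkdir -p pics
python3 - <<'E'
from plant import *
import cv2,numpy as np
s=get_state();print(s)
for n in("scene","side"):
    f=grab_frame(n);cv2.imwrite(f"pics/{n}0.png",f["pixels"][:,:,::-1]);np.savez(f"{n}0.npz",**f)
    print(n,f["fx"],f["cx"],f["cy"],np.round(f["world_to_cam"],3).tolist(),[k for k in f])
E
```

```text
pics
{'clock': 0.0, 'joint_positions': array([-1.27802521e-01,  4.87197412e-02,  9.75490503e-02,  1.62198235e+00,
        6.52545134e-06,  1.44299625e+00]), 'qvel': array([ 7.00690768e-04, -1.55316199e-03,  4.36851975e-05, -3.30158342e-04,
       -1.18147005e-04,  1.22163820e-03]), 'joint_efforts': array([ 2.96208136e-04, -3.38780022e+01,  3.20016932e+01,  2.03766406e-02,
       -2.11149008e-04,  6.20949692e-06]), 'eef_pos': array([5.24784713e+02, 1.46648892e-02, 4.03508341e+02]), 'tcp_rot': array([-2.22012186, -2.22011642,  0.00225322]), 'ft_force': array([ 1.05307298, -0.15874192, -0.51218416]), 'wrist_torque': array([-0.00089086, -0.03915321,  0.0002756 ]), 'grasp_force': 0.0, 'finger_gap': 1.0019066729903376}
scene 468.13292414328475 317.6177529593257 195.61104312497494 [[0.204, 0.979, 0.002, -97.455], [-0.505, 0.103, 0.857, 204.681], [0.839, -0.175, 0.516, -1546.331], [0.0, 0.0, 0.0, 1.0]] ['pixels', 'z_map', 'fx', 'fy', 'cx', 'cy', 'world_to_cam']
side 397.54330536875364 324.8551673224937 198.55160501769072 [[-0.951, -0.309, 0.005, 523.068], [0.14, -0.416, 0.899, -142.878], [-0.276, 0.855, 0.439, -899.354], [0.0, 0.0, 0.0, 1.0]] ['pixels', 'z_map', 'fx', 'fy', 'cx', 'cy', 'world_to_cam']
```

View pics/scene0.png

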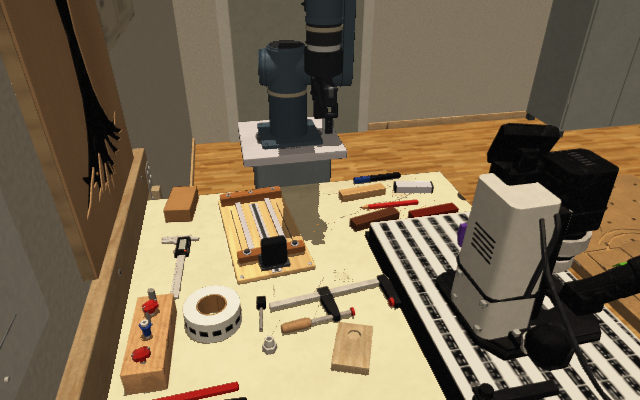

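View pics/side0.png

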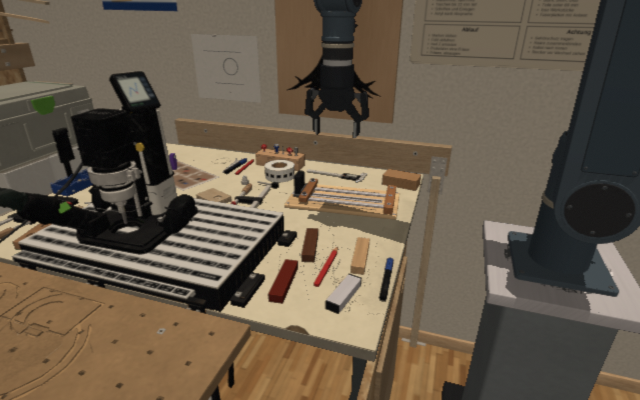

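The scene view shows the jig at about (265,235) and the pale stave at (362,191). The dark stave is at (375,218), red at (433,210), the bar at (413,186) and the pencil at (390,205). The side view shows the same layout: red (283,281), dark (310,245), pale (360,255), bar (343,293), jig (345,200). Next I'll build a top-down height map from the depth.

```bash
cat > h.py <<'E'
import numpy as np,cv2
from scipy.spatial.transform import Rotation as R
def cloud(f,T=None):
    z=f["z_map"];v,u=np.mgrid[:z.shape[0],:z.shape[1]]
    P=np.stack([(u-f["cx"])/f["fx"]*z,-(v-f["cy"])/f["fy"]*z,-z,np.ones_like(z)],-1)
    if T is None:T=np.linalg.inv(f["world_to_cam"])
    W=(P@T.T)[...,:3];W[z<=0]=np.nan;return W
def ortho(W,pix,x0,x1,y0,y1,s):
    # rows: x decreasing downward ; cols: y decreasing to right ; s px/mm
    H=int((x1-x0)*s);Wd=int((y1-y0)*s)
    im=np.zeros((H,Wd,3),np.uint8);h=np.full((H,Wd),np.nan)
    p=W.reshape(-1,3);c=pix.reshape(-1,3)
    k=np.isfinite(p[:,0])&(p[:,2]<120);p=p[k];c=c[k]
    r=((x1-p[:,0])*s).astype(int);q=((y1-p[:,1])*s).astype(int)
    k=(r>=0)&(r<H)&(q>=0)&(q<Wd);r,q,p,c=r[k],q[k],p[k],c[k]
    o=np.argsort(p[:,2]);im[r[o],q[o]]=c[o];h[r[o],q[o]]=p[o,2];return im,h
E
python3 - <<'E'
from h import *
for n in("side","scene"):
    f=dict(np.load(f"{n}0.npz"));W=cloud(f);
    im,h=ortho(W,f["pixels"],200,800,-250,450,.8)
    cv2.imwrite(f"pics/o_{n}.png",cv2.resize(im[:,:,::-1],None,fx=1,fy=1))
    # components of top surface 14..26 mm
    z=W[...,2];m=((z>14)&(z<26)&(W[...,0]>200)&(W[...,0]<750)&(W[...,1]>0)&(W[...,1]<480)).astype(np.uint8)
    k,l=cv2.connectedComponents(m)
    for i in range(1,k):
        q=l==i
        if q.sum()<60: continue
        b=cv2.minAreaRect(W[q][:,:2].astype(np.float32))
        print(n,q.sum(),np.round(b[0]),np.round(b[1]),round(b[2]),"z",np.round(np.median(z[q]),1),np.median(f["pixels"][q],0))
    z=W[...,2];q=(abs(W[...,0]-500)<250)&(abs(W[...,1])<300)&(abs(z)<8);print("table z",np.median(z[q]))
E
```

```text
side 518 [625. 236.] [304.  42.] 85 z 19.2 [11. 11. 10.]
side 379 [548. 123.] [ 30. 122.] 15 z 20.3 [83. 50. 32.]
side 432 [425. 129.] [ 30. 121.] 7 z 20.3 [175. 134.  92.]
side 213 [353. 191.] [ 14. 133.] 4 z 15.4 [33. 31. 29.]
side 594 [553. 267.] [ 30. 122.] 7 z 20.2 [93. 32. 21.]
side 314 [610. 314.] [30. 91.] 0 z 17.5 [34. 31. 28.]
side 576 [425. 267.] [101.  31.] 78 z 20.0 [183. 171. 162.]
table z 0.35311412201690473
scene 270 [429. 266.] [101.  35.] 79 z 18.1 [224. 208. 195.]
scene 344 [428. 127.] [ 34. 123.] 8 z 18.2 [215. 161.  95.]
scene 392 [556. 267.] [ 33. 122.] 6 z 18.5 [111.  28.  15.]
scene 426 [550. 120.] [ 35. 123.] 14 z 18.3 [96. 50. 27.]
scene 97 [691.  81.] [117.   3.] 1 z 19.7 [7. 7. 7.]
table z -1.3520578026246994
```

View pics/o_side.png

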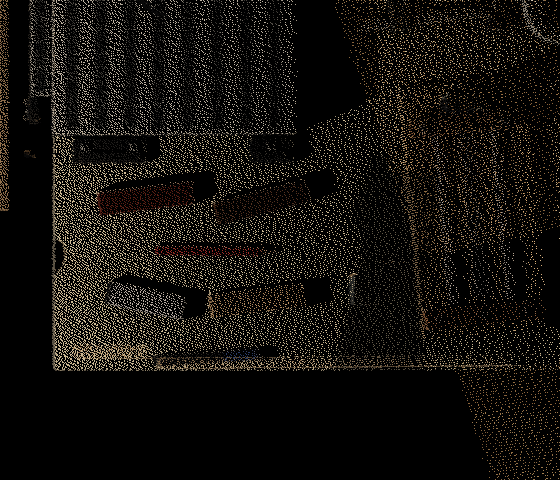

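The orthographic map shows the staves lying clear of each other, with sizes matching those given (30×121, bar 101×31). Now the jig.

Run:
```python
from h import *
for n,o in(("side",0.),("scene",-1.5)):
    f=dict(np.load(f"{n}0.npz"));W=cloud(f);z=W[...,2]-o
    R_=(W[...,0]>250)&(W[...,0]<750)&(W[...,1]>-190)&(W[...,1]<30)
    for lo,hi in((8.5,14.5),(31,38),(70,82)):
        m=(R_&(z>lo)&(z<hi)).astype(np.uint8)
        k,l=cv2.connectedComponents(m)
        for i in range(1,k):
            q=l==i
            if q.sum()<80: continue
            b=cv2.minAreaRect(W[q][:,:2].astype(np.float32))
            print(n,lo,q.sum(),np.round(b[0]),np.round(b[1]),round(b[2],1),"z",np.round(np.median(z[q]),1),np.median(f["pixels"][q],0))
    m=R_&(z>8.5)&(z<14.5); b=cv2.minAreaRect(W[m][:,:2].astype(np.float32));print("all base",b)
```

```text
side 8.5 476 [ 532. -151.] [217.  54.] 4.7 z 13.0 [186. 156. 118.]
side 8.5 871 [ 537. -106.] [317. 113.] 9.5 z 12.4 [157. 126.  92.]
side 31 180 [ 657. -122.] [ 49. 127.] 4.8 z 34.9 [122.5  85.   53. ]
side 31 168 [ 406. -134.] [ 26. 112.] 5.7 z 34.3 [144.  94.  58.]
all base ((538.5550537109375, -128.552978515625), (314.57843017578125, 139.04330444335938), 5.476101398468018)
scene 8.5 1485 [ 554. -133.] [296. 141.] 5.1 z 12.0 [226. 179. 110.]
scene 8.5 954 [ 512. -146.] [190.  60.] 5.5 z 12.6 [238. 200. 125.]
scene 31 253 [ 408. -136.] [ 29. 109.] 5.1 z 33.8 [173. 102.  50.]
scene 31 125 [643. -83.] [26. 39.] 7.5 z 34.5 [160.  96.  46.]
scene 31 132 [ 655. -172.] [34. 35.] 88.0 z 34.5 [159.  93.  45.]
scene 70 224 [ 677. -131.] [25. 50.] 5.5 z 76.7 [22. 21. 20.]
all base ((553.515380859375, -132.56114196777344), (295.6368103027344, 140.9373321533203), 5.126610279083252)
```

```bash
cat >> h.py <<'E'
def wrist(name=None):
    from plant import get_state,grab_frame
    s=get_state();f=grab_frame("wrist")
    T=np.eye(4);T[:3,:3]=R.from_rotvec(s["tcp_rot"]).as_matrix();T[:3,3]=s["eef_pos"]
    if name:cv2.imwrite(f"pics/{name}.png",f["pixels"][:,:,::-1])
    return f,cloud(f,T@f["mount"])
def jig(W,f):
    z=W[...,2];Rg=(W[...,0]>250)&(W[...,0]<750)&(W[...,1]>-250)&(W[...,1]<30)
    for lo,hi in((8.5,14.5),(15.5,21.5),(31,37),(70,82)):
        k,l=cv2.connectedComponents((Rg&(z>lo)&(z<hi)).astype(np.uint8))
        for i in range(1,k):
            q=l==i
            if q.sum()<250: continue
            b=cv2.minAreaRect(W[q][:,:2].astype(np.float32))
            print(lo,q.sum(),np.round(b[0],1),np.round(b[1]),round(b[2],1),"z",np.round(np.median(z[q]),1),np.median(f["pixels"][q],0))
E
python3 - <<'E'
from h import *
f,W=wrist("w0");print(np.round(f["mount"],3).tolist(),f["fx"]);jig(W,f)
z=W[...,2];print(np.nanmedian(z[abs(z)<8]))
E
```

```text
[[0.002, 0.944, 0.329, 84.755], [1.0, -0.002, 0.0, -0.94], [0.001, 0.329, -0.944, 30.306], [0.0, 0.0, 0.0, 1.0]] 327.8799935859301
8.5 7159 [534.8 -95. ] [317.  73.] 3.5 z 12.6 [146. 117.  77.]
8.5 5702 [ 527.  -146.8] [218.  59.] 5.8 z 13.1 [159. 132.  88.]
8.5 3238 [ 533.1 -207.4] [219.  35.] 5.7 z 12.9 [160. 137.  90.]
15.5 3427 [ 517.8 -128.3] [232. 149.] 13.7 z 18.7 [143. 134. 127.]
31 1064 [ 657.5 -131. ] [ 50. 139.] 5.8 z 34.9 [108.  70.  40.]
31 1542 [ 406.9 -156.3] [ 26. 149.] 5.7 z 34.9 [113.  74.  41.]
70 266 [ 677.1 -115. ] [15. 31.] 39.5 z 77.5 [22. 23. 22.]
0.47545026126468315
```

View pics/w0.png

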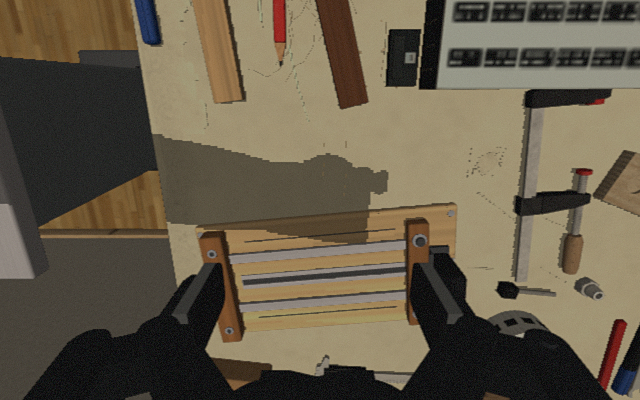

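The wrist view shows the jig at (330,270), its fixed fence at x≈220 px and the sliding fence at x≈418 px, with the pale stave, pencil and dark stave above it. That puts the jig origin at about (531,-144.5) with a yaw of 5.6°, and the fences' sizes and heights agree. I'll go to the pale stave first.

```bash
python3 -m creep '24 -19 30 0 0 0; 48 -38 60 0 0 -2; 72 -57 90 0 0 -4; 96 -76 120 0 0 -7.5; 120 -92 160 0 0 -7.5; 128 -99 174 0 0 -7.5; 128 -99 174 0 0 -7.5; 128 -99 174 0 0 -7.5' 0.4
python3 - <<'E'
from h import *
f,W=wrist("w1");z=W[...,2]
k,l=cv2.connectedComponents(((z>15)&(z<26)&(W[...,1]>30)).astype(np.uint8))
for i in range(1,k):
    q=l==i
    if q.sum()>500:
        b=cv2.minAreaRect(W[q][:,:2].astype(np.float32));print(q.sum(),np.round(b[0]),np.round(b[1]),round(b[2],1),np.median(z[q]))
E
```

```text
clock: 0.95
eef_pos: [426.2, 128.0, 231.0]
tcp_rot: [2.07, 2.362, -0.0]
ft_force: [0.3, 0.2, 0.7]
finger_gap: 0.601
grasp_force: 0.0
3657 [353. 183.] [ 14. 119.] 3.0 15.873581061725929
4609 [417. 237.] [40. 30.] 78.4 20.409458435554882
8282 [555. 238.] [32. 63.] 7.6 20.19735221605758
9090 [424. 127.] [ 30. 121.] 7.1 20.58497423037028
8126 [547. 122.] [ 31. 121.] 14.8 20.402418104506808
1237 [630. 110.] [ 5. 60.] 0.8 19.833060901755317
1367 [610. 109.] [26. 42.] 2.5 18.57214163348013
```

View pics/w1.png

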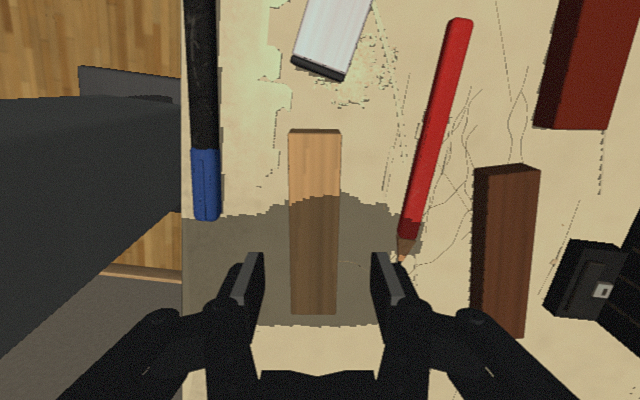

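The pale stave is centred between the fingers at (315,220) and the pencil tip at (400,260) is just clear of the right finger. I'll narrow the fingers and descend.

```bash
python3 -m creep '0 0 5 0 0 0; -1 -2 14 0 0 0; -1 -2 26 0 0 0; -1 -2 36 0 0 0; -1 -2 44 0 0 0; -1 -2 51 0 0 0; -1 -2 54 0 0 0; -1 -2 54 0 0 0' 0.5
python3 -m creep '0 0 0 0 0 0; 0 0 0 0 0 0; 0 0 0 0 0 0; 0 0 0 0 0 0; 0 0 0 0 0 0; 0 0 -10 0 0 0; 0 0 -35 0 0 0; 0 0 -70 0 0 0' 1
```

```text
clock: 1.8
eef_pos: [423.8, 126.7, 176.0]
tcp_rot: [-2.071, -2.361, 0.002]
ft_force: [-0.0, 0.4, -0.2]
finger_gap: 0.497
grasp_force: 0.0
clock: 2.6
eef_pos: [422.7, 126.5, 245.6]
tcp_rot: [-2.069, -2.359, 0.007]
ft_force: [1.0, 0.0, -1.0]
finger_gap: 0.335
grasp_force: 61.5
```

```bash
cat >> h.py <<'E'
def go(x,y,z,yaw):
    "tool-axis shift and turn to reach TCP (x,y,z), tool y at yaw deg from world x"
    from plant import get_state
    s=get_state();M=R.from_rotvec(s["tcp_rot"]).as_matrix()
    c,n=np.cos(np.radians(yaw)),np.sin(np.radians(yaw))
    G=np.array([[-n,c,0],[c,n,0],[0,0,-1]]).T
    print(np.round(M.T@(np.array([x,y,z])-s["eef_pos"]),1),np.round(np.degrees(R.from_matrix(M.T@G).as_rotvec()),1))
def J(jx,jy=0):
    c,n=np.cos(.098),np.sin(.098);return 530.8+c*jx-n*jy,-144.5+n*jx+c*jy
E
python3 -m creep '-10 0 0 0 0 0; -40 0 0 0 0 0; -90 1 0 0 0 1; -140 1 0 0 0 1.9; -190 2 0 0 0 1.9; -230 2 0 0 0 1.9; -265 2 0 0 0 1.9; -280 2 0 0 0 1.9'
python3 -m creep '0 0 0 0 0 0; 0 0 8 0 0 0; 0 0 18 0 0 0; 0 0 30 0 0 0; 0 0 40 0 0 0; 0 0 47 0 0 0; 0 0 51 0 0 0; 0 0 51 0 0 0'
python3 -c "
from h import *;x,y=J(-68);print(x,y);go(x,y,194.5,5.6)"
```

```text
clock: 3.4
eef_pos: [462.4, -153.6, 246.3]
tcp_rot: [2.114, 2.323, -0.001]
ft_force: [0.5, 0.4, -1.1]
finger_gap: 0.333
grasp_force: 61.6
clock: 4.2
eef_pos: [462.6, -150.3, 195.6]
tcp_rot: [-2.109, -2.327, 0.0]
ft_force: [0.8, -0.2, -0.9]
finger_gap: 0.335
grasp_force: 61.6
463.12627474600316 -151.15333827838006
[-0.9  0.4  1.1] [-0. -0.  0.]
```

```bash
python3 -m creep '0 0 1 0 0 0; 0 0 1 0 0 0; 0 0 1 0 0 0; 0 0 1 0 0 0; 0 0 -5 0 0 0; 0 0 -25 0 0 0; 0 0 -50 0 0 0; 0 0 -65 0 0 0' 0.5
python3 - <<'E'
from h import *
from plant import *
f,W=wrist("w2");go(547.5,122,231,14.7)
E
```

```text
clock: 5.0
eef_pos: [463.2, -150.9, 263.1]
tcp_rot: [2.109, 2.325, 0.001]
ft_force: [1.5, -0.9, -0.1]
finger_gap: 0.501
grasp_force: 0.0
[263.9 109.6  34.3] [ 0.3  0.2 -9.1]
```

View pics/w2.png

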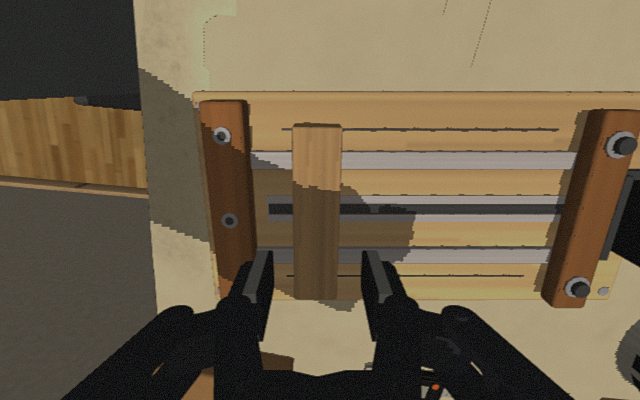

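The pale stave (column 317, rows 123–300) lies square across the bearers (rows 160 and 255) and centred. Next, the dark one.

```bash
python3 -m creep '10 4 0 0 0 0; 45 18 0 0 0 -2; 90 37 0 0 0 -5; 135 56 0 0 0 -9; 180 75 0 0 0 -9; 225 93 10 0 0 -9; 258 107 25 0 0 -9; 264 110 34 0 0 -9' 0.4
python3 -m creep '0 0 0 0 0 0; 0 0 8 0 0 0; 0 0 18 0 0 0; 0 0 30 0 0 0; 0 0 42 0 0 0; 0 0 50 0 0 0; 0 0 53 0 0 0; 0 0 53 0 0 0'
python3 -c "
from h import *;go(547.5,122,176,14.7)"
```

```text
clock: 5.85
eef_pos: [545.7, 127.1, 224.0]
tcp_rot: [-1.912, -2.488, 0.001]
ft_force: [-0.8, -0.6, -0.9]
finger_gap: 0.598
grasp_force: 0.0
clock: 6.65
eef_pos: [546.0, 122.6, 172.9]
tcp_rot: [-1.921, -2.485, 0.002]
ft_force: [-0.5, -0.9, -0.4]
finger_gap: 0.602
grasp_force: 0.0
[-1.   1.3 -3.1] [-0.1 -0.  -0.1]
```

```bash
python3 -m creep '0 1 -3 0 0 0; 0 1 -3 0 0 0; 0 1 -3 0 0 0; 0 1 -3 0 0 0; 0 1 -3 0 0 0; 0 1 -13 0 0 0; 0 1 -38 0 0 0; 0 1 -73 0 0 0' 1
python3 -c "
from h import *;x,y=J(-8);go(x,y,245.5,5.6)"
```

```text
clock: 7.45
eef_pos: [545.6, 122.9, 244.5]
tcp_rot: [-1.918, -2.481, 0.008]
ft_force: [0.4, 0.1, -0.3]
finger_gap: 0.337
grasp_force: 61.7
[-253.8  -89.6   -0.7] [-0.4 -0.   9. ]
```

```bash
python3 -m creep '-10 -3 0 0 0 0; -45 -16 0 0 0 2; -90 -32 0 0 0 5; -135 -48 0 0 0 9; -180 -64 0 0 0 9; -220 -78 0 0 0 9; -246 -87 0 0 0 9; -254 -90 0 0 0 9'
python3 -m creep '0 0 0 0 0 0; 0 0 8 0 0 0; 0 0 18 0 0 0; 0 0 30 0 0 0; 0 0 40 0 0 0; 0 0 47 0 0 0; 0 0 50 0 0 0; 0 0 50 0 0 0'
python3 -c "
from h import *;x,y=J(-8);go(x,y,194.5,5.6)"
```

```text
clock: 8.25
eef_pos: [523.3, -148.2, 245.9]
tcp_rot: [-2.115, -2.322, 0.002]
ft_force: [0.5, 0.1, -0.3]
finger_gap: 0.332
grasp_force: 61.7
clock: 9.05
eef_pos: [524.2, -145.1, 196.6]
tcp_rot: [-2.109, -2.327, 0.0]
ft_force: [0.9, -0.8, -0.5]
finger_gap: 0.338
grasp_force: 61.7
[-0.1 -1.4  2.1] [-0. -0.  0.]
```

```bash
python3 -m creep '0 0 2 0 0 0; 0 0 2 0 0 0; 0 0 2 0 0 0; 0 0 2 0 0 0; 0 0 -5 0 0 0; 0 0 -25 0 0 0; 0 0 -50 0 0 0; 0 0 -50 0 0 0' 0.5
python3 -c "
from h import *;go(554.5,267,231,6.8)"
```

```text
clock: 9.85
eef_pos: [526.0, -146.1, 251.6]
tcp_rot: [2.105, 2.321, 0.004]
ft_force: [0.4, -0.4, 0.6]
finger_gap: 0.497
grasp_force: 0.0
[408.4  68.5  19.4] [ 0.4  0.2 -1.2]
```

```bash
python3 -m creep '10 2 0 0 0 0; 45 8 0 0 0 0; 92 15 0 0 0 0; 140 23 0 0 0 -1; 188 31 0 0 0 -1; 236 39 0 0 0 -1; 284 47 0 0 0 -1; 330 55 0 0 0 -1.2' 0.4
python3 -m creep '30 5 0 0 0 0; 60 10 0 0 0 0; 76 13 5 0 0 0; 78 13.5 16 0 0 0; 78 13.5 16 0 0 0; 78 13.5 16 0 0 0; 78 13.5 16 0 0 0; 78 13.5 16 0 0 0'
python3 - <<'E'
from h import *
f,W=wrist();z=W[...,2]
k,l=cv2.connectedComponents(((z>15)&(z<26)&(W[...,1]>30)).astype(np.uint8))
for i in range(1,k):
    q=l==i
    if q.sum()>500:
        b=cv2.minAreaRect(W[q][:,:2].astype(np.float32));print(q.sum(),np.round(b[0]),np.round(b[1]),round(b[2],1),np.median(z[q]))
go(554.5,267,176,6.8)
E
```

```text
clock: 10.65
eef_pos: [545.6, 191.1, 245.3]
tcp_rot: [-2.084, -2.349, 0.003]
ft_force: [0.5, -0.0, -0.5]
finger_gap: 0.598
grasp_force: 0.0
clock: 11.45
eef_pos: [551.4, 266.4, 231.2]
tcp_rot: [2.088, 2.347, 0.001]
ft_force: [-0.2, 0.0, 0.0]
finger_gap: 0.6
grasp_force: 0.0
2608 [629. 303.] [  3. 162.] 0.5 20.736975168941512
3415 [608. 312.] [24. 79.] 1.0 18.772510308759536
8701 [424. 266.] [101.  31.] 78.4 20.67755852377644
9088 [552. 267.] [ 30. 120.] 7.2 20.590506703940363
1949 [354. 178.] [ 15. 109.] 3.7 16.07718313773495
[ 0.1  3.1 55.3] [ 0.1 -0.  -0.1]
```

Red is at (552,267), as expected. Black object edge at x≈596, y≈270–350: the fingers (to x≈592) have little room, so I'll narrow to 0.5.

```bash
python3 -m creep '0 0 2 0 0 0; 0 0 10 0 0 0; 0 0 22 0 0 0; 0 0 34 0 0 0; 0 0 44 0 0 0; 0 0 52 0 0 0; 0 0 55 0 0 0; 0 0 55 0 0 0' 0.5
python3 -m creep '0 0 0 0 0 0; 0 0 0 0 0 0; 0 0 0 0 0 0; 0 0 0 0 0 0; 0 0 0 0 0 0; 0 0 -15 0 0 0; 0 0 -45 0 0 0; 0 0 -70 0 0 0' 1
python3 -c "
from h import *;x,y=J(52);print(x,y);go(x,y,245.5,5.6)"
```

```text
clock: 12.3
eef_pos: [550.7, 267.4, 174.8]
tcp_rot: [-2.085, -2.349, 0.002]
ft_force: [-0.4, -0.0, -0.2]
finger_gap: 0.502
grasp_force: 0.0
clock: 13.1
eef_pos: [550.7, 267.4, 247.1]
tcp_rot: [-2.086, -2.349, 0.001]
ft_force: [0.3, 1.0, -0.1]
finger_gap: 0.338
grasp_force: 61.4
582.550495782468 -139.41215308123878
[-407.7  -16.6    1.7] [-0.   0.   1.2]
```

```bash
python3 -m creep '-10 0 0 0 0 0; -45 -2 0 0 0 1.2; -92 -4 0 0 0 1.2; -140 -6 0 0 0 1.2; -188 -8 0 0 0 1.2; -236 -10 0 0 0 1.2; -284 -12 0 0 0 1.2; -330 -14 0 0 0 1.2'
python3 -m creep '-30 -1 0 0 0 0; -60 -2 0 0 0 0; -77 -2.5 0 0 0 0; -77 -2.5 12 0 0 0; -77 -2.5 28 0 0 0; -77 -2.5 42 0 0 0; -77 -2.5 50 0 0 0; -77 -2.5 50 0 0 0'
python3 -c "
from h import *;x,y=J(52);go(x,y,193.8,5.6)"
```

```text
clock: 13.9
eef_pos: [575.4, -64.3, 245.1]
tcp_rot: [-2.11, -2.326, 0.001]
ft_force: [0.8, 0.3, -1.1]
finger_gap: 0.336
grasp_force: 61.4
clock: 14.7
eef_pos: [580.8, -137.4, 194.9]
tcp_rot: [-2.107, -2.328, 0.001]
ft_force: [-0.2, -0.4, -0.8]
finger_gap: 0.335
grasp_force: 61.4
[-2.2  1.6  1.1] [-0.1 -0.1  0.1]
```

```bash
python3 -m creep '-2 0 1 0 0 0; -2 0 1 0 0 0; -2 0 1 0 0 0; -2 0 1 0 0 0; -2 0 -8 0 0 0; -2 0 -35 0 0 0; -2 0 -75 0 0 0; -2 0 -105 0 0 0' 0.5
python3 -m creep '0 0 0 0 0 0; 0 0 0 0 0 0; 0 0 0 0 0 0; 0 0 0 0 0 0; 0 0 0 0 0 0; 0 0 0 0 0 0; 0 0 0 0 0 0; 0 0 0 0 0 0' 0.4
python3 - <<'E'
from h import *
f,W=wrist("w3");jig(W,f);x,y=J(147);print(x,y);go(x,y,300,5.6)
E
```

```text
clock: 15.5
eef_pos: [581.5, -140.8, 303.6]
tcp_rot: [2.109, 2.326, 0.001]
ft_force: [1.1, 0.0, -0.4]
finger_gap: 0.499
grasp_force: 0.0
clock: 16.3
eef_pos: [581.3, -140.7, 300.5]
tcp_rot: [-2.11, -2.327, 0.0]
ft_force: [0.2, 0.0, 0.3]
finger_gap: 0.604
grasp_force: 0.0
8.5 15176 [534.4 -96.1] [315.  64.] 5.7 z 12.5 [184. 147.  98.]
8.5 1218 [ 425.6 -156. ] [16. 60.] 5.2 z 12.9 [111.  90.  62.]
8.5 1956 [ 487.9 -149.7] [28. 60.] 5.3 z 13.0 [107.  88.  60.]
8.5 1925 [ 550.7 -143.5] [27. 59.] 5.9 z 13.0 [108.  89.  62.]
8.5 2798 [ 615.8 -137.1] [38. 59.] 5.9 z 12.8 [116.  95.  83.]
8.5 1174 [ 684.6 -185.9] [33. 46.] 6.4 z 12.6 [194. 171. 113.]
8.5 1871 [ 464.1 -213.5] [88. 35.] 5.9 z 12.8 [194. 165. 109.]
8.5 2440 [ 590.3 -200.8] [101.  35.] 6.0 z 12.7 [113.  91.  62.]
15.5 1405 [ 427.3 -154.4] [ 21. 149.] 6.2 z 18.8 [76. 59. 44.]
15.5 546 [ 486.2 -112.7] [26. 12.] 5.2 z 18.7 [94. 89. 85.]
15.5 539 [ 547.7 -106.7] [26. 12.] 6.0 z 18.6 [180. 169. 161.]
15.5 759 [ 611.5 -100.3] [37. 12.] 6.1 z 18.5 [185. 175. 166.]
15.5 475 [ 492.8 -182. ] [28. 19.] 7.9 z 18.7 [94. 89. 85.]
15.5 439 [ 554.8 -177.9] [26. 12.] 4.9 z 18.7 [94. 89. 85.]
15.5 609 [ 618.5 -171.7] [37. 13.] 4.7 z 18.5 [96. 91. 87.]
31 6606 [ 406.7 -156.8] [ 27. 149.] 5.7 z 34.7 [80. 55. 34.]
31 5191 [ 655.3 -129.3] [ 47. 134.] 5.8 z 34.9 [128.  84.  48.]
31 545 [ 476.3 -146.7] [ 22. 121.] 15.7 z 34.2 [65. 52. 36.]
31 255 [ 537.6 -142.3] [ 27. 122.] 18.8 z 34.4 [35. 24. 17.]
70 2591 [ 671.2 -129.5] [22. 49.] 5.7 z 77.7 [29. 29. 28.]
677.0946707696695 -130.11704813350192
[ 1.2 96.3  0.6] [-0. -0.  0.]
```

View pics/w3.png

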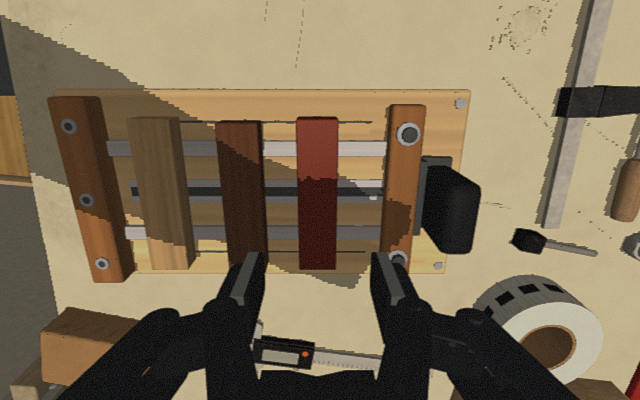

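All three staves lie square: pale at column 160, dark at 242, red at 317. The fence is at 405 and the grip at 450. I'll go to the grip now.

```bash
python3 -m creep '0 20 0 0 0 0; 0 50 0 0 0 0; 1 80 0 0 0 0; 1 92 0 0 0 0; 1 92 10 0 0 0; 1 92 30 0 0 0; 1 92 60 0 0 0; 1 92 84 0 0 0' 0.3
python3 -m creep '0 0 0 0 0 0; 0 0 0 0 0 0; 0 0 0 0 0 0; 0 0 0 0 0 0; 0 0 0 0 0 0; 0 0 0 0 0 0; 0 0 0 0 0 0; 0 0 0 0 0 0' 1
python3 -c "
from h import *;x,y=J(17.5);go(x,y,215,5.6)"
```

```text
clock: 17.15
eef_pos: [671.6, -130.8, 214.7]
tcp_rot: [-2.11, -2.326, 0.002]
ft_force: [-0.1, 0.7, -0.9]
finger_gap: 0.7
grasp_force: 0.0
clock: 17.95
eef_pos: [673.0, -130.9, 218.0]
tcp_rot: [2.11, 2.326, 0.0]
ft_force: [-2.3, -0.3, 2.9]
finger_gap: 0.263
grasp_force: 62.5
[   0.3 -125.3    2.9] [ 0.1  0.  -0. ]
```

```bash
python3 -m creep '0 -3 0 0 0 0; 0 -10 0 0 0 0; 0 -18 0 0 0 0; 0 -26 0 0 0 0; 0 -34 0 0 0 0; 0 -42 0 0 0 0; 0 -50 0 0 0 0; 0 -58 0 0 0 0'
python3 -m creep '0 -8 0 0 0 0; 0 -16 0 0 0 0; 0 -24 0 0 0 0; 0 -32 0 0 0 0; 0 -40 0 0 0 0; 0 -46 0 0 0 0; 0 -50 0 0 0 0; 0 -52 0 0 0 0'
python3 -m creep '0 -2 0 0 0 0; 0 -4 0 0 0 0; 0 -6 0 0 0 0; 0 -8 0 0 0 0; 0 -10 0 0 0 0; 0 -12 0 0 0 0; 0 -12 0 0 0 0; 0 -12 0 0 0 0'
python3 -c "
from h import *;x,y=J(17.5);go(x,y,215,5.6)"
```

```text
clock: 18.75
eef_pos: [614.9, -136.5, 218.0]
tcp_rot: [2.108, 2.326, 0.003]
ft_force: [3.3, 1.1, 4.8]
finger_gap: 0.262
grasp_force: 62.7
clock: 19.55
eef_pos: [563.3, -141.5, 218.0]
tcp_rot: [2.109, 2.325, 0.003]
ft_force: [3.2, 1.2, 5.5]
finger_gap: 0.261
grasp_force: 62.6
clock: 20.35
eef_pos: [551.4, -142.7, 218.0]
tcp_rot: [2.109, 2.326, 0.003]
ft_force: [2.3, 1.2, 6.4]
finger_gap: 0.258
grasp_force: 62.9
[ 0.2 -3.2  2.9] [0.2 0.  0. ]
```

```bash
python3 -m creep '0 -1 0 0 0 0; 0 -1.5 0 0 0 0; 0 -2 0 0 0 0; 0 -2.5 0 0 0 0; 0 -3 0 0 0 0; 0 -3.5 0 0 0 0; 0 -4 0 0 0 0; 0 -4 0 0 0 0'
python3 -m creep '0 -0.5 0 0 0 0; 0 -1 0 0 0 0; 0 -1.5 0 0 0 0; 0 -2 0 0 0 0; 0 -2 0 0 0 0; 0 -2 0 0 0 0; 0 -2 0 0 0 0; 0 -2 0 0 0 0'
```

```text
clock: 21.15
eef_pos: [548.2, -143.0, 218.0]
tcp_rot: [2.107, 2.325, 0.005]
ft_force: [5.4, 2.2, 4.9]
finger_gap: 0.258
grasp_force: 62.5
clock: 21.95
eef_pos: [547.6, -143.1, 218.0]
tcp_rot: [2.105, 2.323, 0.01]
ft_force: [11.3, 2.8, 1.7]
finger_gap: 0.26
grasp_force: 62.0
```

The force has climbed to 11 N and motion has stalled at the expected place, so the fence is closed. I'll release and look.

```bash
python3 -m creep '0 1.5 0 0 0 0; 0 1.5 0 0 0 0; 0 1.5 0 0 0 0; 0 1.5 0 0 0 0; 0 1.5 -10 0 0 0; 0 1.5 -35 0 0 0; 0 -10 -75 0 0 0; 0 -25 -90 0 0 0' 0.4
python3 - <<'E'
from h import *
f,W=wrist("w4");jig(W,f);z=W[...,2]
q=(z>36)&(z<42)&(W[...,0]<600);b=cv2.minAreaRect(W[q][:,:2].astype(np.float32));print("panel",b,J(-67.5))
go(425,266,300,78.5-90)
E
```

```text
clock: 22.75
eef_pos: [521.5, -146.1, 311.6]
tcp_rot: [2.105, 2.323, 0.003]
ft_force: [0.8, -0.5, -0.8]
finger_gap: 0.598
grasp_force: 0.0
8.5 29673 [ 539.2 -143.6] [316. 159.] 5.7 z 12.5 [178. 144.  96.]
15.5 2328 [ 585.6 -108.7] [111.  24.] 5.8 z 18.5 [168. 158. 150.]
15.5 1102 [ 610.8 -172.1] [75. 12.] 5.6 z 18.4 [165. 155. 147.]
31 5527 [ 412.9 -156.1] [ 40. 150.] 5.0 z 34.8 [76. 52. 33.]
31 5072 [ 532.8 -144.3] [ 50. 140.] 5.6 z 35.0 [72. 50. 34.]
70 2258 [ 548.2 -141.9] [23. 49.] 5.3 z 77.9 [22. 21. 21.]
panel ((450.79986572265625, -211.32754516601562), (291.2453918457031, 169.50564575195312), 78.90387725830078) (np.float64(463.62387566698845), np.float64(-151.10441667339197))
[419.7 -54.5  11.3] [ 0.4  0.2 17.1]
```

View pics/w4.png

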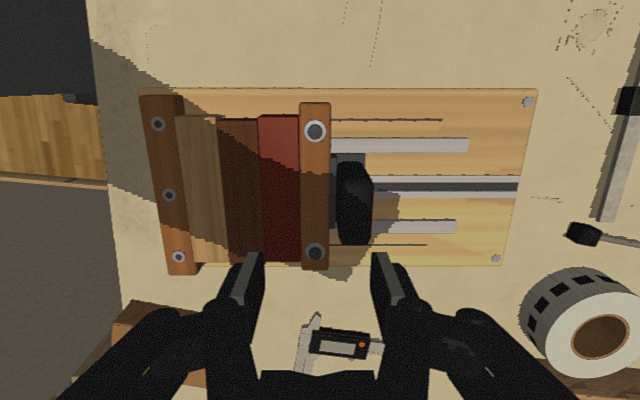

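The view shows the panel closed between the fences (columns 180–300) with no gaps, and the base fit confirms the jig pose. Next, the press bar.

```bash
python3 -m creep '10 -1 0 0 0 0; 45 -6 0 0 0 3; 92 -12 0 0 0 8; 140 -18 0 0 0 12; 188 -24 0 0 0 17; 236 -31 0 0 0 17; 284 -37 0 0 0 17; 330 -43 0 0 0 17' 0.4
python3 -m creep '0 0 0 0 0 0; 0 0 0 0 0 0; 0 0 0 0 0 0; 0 0 0 0 0 0; 0 0 0 0 0 0; 0 0 0 0 0 0; 0 0 0 0 0 0; 0 0 0 0 0 0'
python3 -c "
from h import *;go(424.5,266,176,-11.6)"
```

```text
clock: 23.6
eef_pos: [444.1, 181.0, 305.0]
tcp_rot: [-2.429, -1.99, 0.003]
ft_force: [1.6, -0.1, 0.8]
finger_gap: 0.6
grasp_force: 0.0
clock: 24.4
eef_pos: [445.7, 178.2, 306.8]
tcp_rot: [2.432, 1.989, 0.0]
ft_force: [0.2, -0.5, 0.0]
finger_gap: 0.603
grasp_force: 0.0
[ 81.8 -38.3 130.8] [ 0.  -0.   0.2]
```

```bash
python3 -m creep '30 -14 20 0 0 0; 60 -28 50 0 0 0; 82 -38 75 0 0 0; 82 -38 85 0 0 0; 82 -38 100 0 0 0; 82 -38 115 0 0 0; 82 -38 128 0 0 0; 82 -38 130 0 0 0' 0.4
python3 -m creep '0 0 0 0 0 0; 0 0 0 0 0 0; 0 0 0 0 0 0; 0 0 0 0 0 0; 0 0 0 0 0 0; 0 0 0 0 0 0; 0 0 -10 0 0 0; 0 0 -30 0 0 0' 1
python3 -m creep '0 0 -40 0 0 0; 0 0 -80 0 0 0; 0 0 -100 0 0 0; 0 0 -100 0 0 0; 0 0 -100 0 0 0; 0 0 -100 0 0 0; 0 0 -100 0 0 0; 0 0 -100 0 0 0' 1
python3 - <<'E'
from h import *
f,W=wrist();x,y=J(-67.5);go(x,y,300,-84.4)
E
```

```text
clock: 25.2
eef_pos: [423.9, 265.6, 175.1]
tcp_rot: [-2.431, -1.989, 0.005]
ft_force: [-0.6, -0.2, 0.4]
finger_gap: 0.594
grasp_force: 0.0
clock: 26.0
eef_pos: [423.1, 265.9, 205.0]
tcp_rot: [-2.43, -1.989, 0.009]
ft_force: [0.9, -0.4, -0.6]
finger_gap: 0.331
grasp_force: 61.9
clock: 26.8
eef_pos: [424.0, 266.2, 304.9]
tcp_rot: [-2.43, -1.989, 0.005]
ft_force: [-0.5, -1.0, -1.4]
finger_gap: 0.333
grasp_force: 62.0
[-401.3  121.2    5.7] [-0.   0.2 73. ]
```

```bash
python3 -m creep '-10 3 0 0 0 4; -45 14 0 0 0 12; -92 28 0 0 0 20; -140 42 0 0 0 28; -188 57 0 0 0 36; -236 71 0 0 0 44; -280 85 0 0 0 52; -320 97 0 0 0 60'
python3 -c "
from h import *;x,y=J(-67.5);go(x,y,240,-84.4)"
```

```text
clock: 27.65
eef_pos: [456.1, -68.7, 306.5]
tcp_rot: [3.102, 0.497, 0.0]
ft_force: [1.6, 1.0, -1.3]
finger_gap: 0.33
grasp_force: 61.9
[-18.6  80.7  66.5] [ 0.  -0.  12.6]
```

```bash
python3 -m creep '-6 30 0 0 0 6; -12 60 0 0 0 13; -19 80 0 0 0 13; -19 80 15 0 0 13; -19 80 35 0 0 13; -19 80 55 0 0 13; -19 80 66 0 0 13; -19 80 66 0 0 13'
python3 -c "
from h import *;x,y=J(-67.5);go(x,y,214,-84.4)"
```

```text
clock: 28.45
eef_pos: [462.8, -147.8, 238.3]
tcp_rot: [-3.135, -0.153, 0.007]
ft_force: [-0.6, -0.0, -0.8]
finger_gap: 0.336
grasp_force: 61.9
[ 0.6  3.4 24.3] [-0.1  0.2 -0. ]
```

```bash
python3 -m creep '0 3 4 0 0 0; 0 3 9 0 0 0; 0 3 14 0 0 0; 0 3 18 0 0 0; 0 3 21 0 0 0; 0 3 23 0 0 0; 0 3 23 0 0 0; 0 3 23 0 0 0'
python3 - <<'E'
from h import *
f,W=wrist("w5");x,y=J(-67.5);go(x,y,214,-84.4)
E
```

```text
clock: 29.25
eef_pos: [464.2, -151.3, 217.8]
tcp_rot: [3.138, 0.154, 0.0]
ft_force: [0.3, -1.2, -1.4]
finger_gap: 0.339
grasp_force: 62.0
[-0.6 -0.3  3.9] [ 0. -0. -0.]
```

View pics/w5.png

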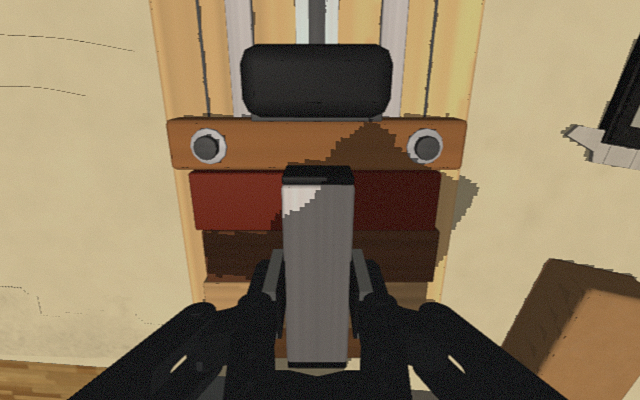

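The bar is square across the joints, with its end at (318,175) over the red stave's edge. I'll lower it the last few millimetres and release.

```bash
python3 -m creep '0 0 1 0 0 0; 0 0 2 0 0 0; 0 0 2.5 0 0 0; 0 0 3 0 0 0; 0 0 3 0 0 0; 0 0 3 0 0 0; 0 0 3 0 0 0; 0 0 3 0 0 0'
```

```text
clock: 30.1
eef_pos: [464.2, -151.3, 215.5]
tcp_rot: [3.138, 0.154, 0.001]
ft_force: [-2.4, 0.7, 6.1]
finger_gap: 0.332
grasp_force: 62.7
```

In contact at about 7 N. Opening and lifting straight up.

```bash
python3 -m creep '0 0 -0.5 0 0 0; 0 0 -0.5 0 0 0; 0 0 -0.5 0 0 0; 0 0 -0.5 0 0 0; 0 0 -8 0 0 0; 0 0 -30 0 0 0; 0 0 -70 0 0 0; 0 0 -100 0 0 0' 0.5
python3 -m creep '-30 0 -10 0 0 0; -60 0 -20 0 0 0; -60 0 -20 0 0 0; -60 0 -20 0 0 0; -60 0 -20 0 0 0; -60 0 -20 0 0 0; -60 0 -20 0 0 0; -60 0 -20 0 0 0'
python3 - <<'E'
from h import *
f,W=wrist("w6");z=W[...,2]
c,n=np.cos(.098),np.sin(.098);d=W[...,:2]-[530.9,-144.4];jx=d[...,0]*c+d[...,1]*n;jy=-d[...,0]*n+d[...,1]*c
for nm,lo,hi in(("bar",54,64),("panel",36.2,43),("grip",73,82)):
    q=(z>lo)&(z<hi)&(abs(jx)<170)&(abs(jy)<75);k,l=cv2.connectedComponents(q.astype(np.uint8))
    for i in range(1,k):
        m=l==i
        if m.sum()>400:
            b=cv2.minAreaRect(np.stack([jx[m],jy[m]],1).astype(np.float32));print(nm,m.sum(),np.round(b[0],1),np.round(b[1],1),round(b[2],1),"z",np.median(z[m]))
E
```

```text
clock: 30.9
eef_pos: [464.2, -151.3, 316.9]
tcp_rot: [3.137, 0.153, 0.002]
ft_force: [0.7, -1.4, -0.0]
finger_gap: 0.498
grasp_force: 0.0
clock: 31.7
eef_pos: [404.7, -157.0, 334.2]
tcp_rot: [-3.137, -0.154, 0.001]
ft_force: [0.2, -0.6, -0.2]
finger_gap: 0.498
grasp_force: 0.0
bar 5698 [-68.3  -0.8] [30.2 99.7] 89.8 z 58.471609343366424
panel 6508 [-68.3  37.7] [89.7 45.4] 0.1 z 38.473707581277694
panel 6403 [-68.1 -39.7] [45.5 89.7] 89.7 z 38.55976508785312
```

View pics/w6.png

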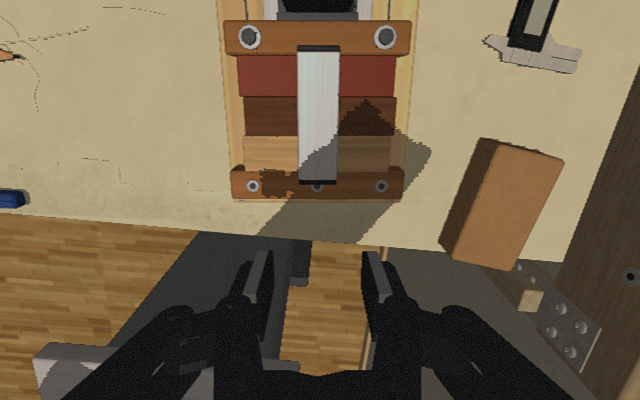

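The panel measures 89.7 mm wide with its joints closed and flat at z 38.5. The bar sits centred and square at (318,115). The bystanders haven't been touched, so I'm handing it in.

```bash
python3 -c "
from plant import *;print(close_job())"
```

```text
the job is handed in; nothing more can be done
None
```

I handed the job in at about 32 s. In the last look the pale, dark and red staves were closed flat and centred in the jig, with the bar square on top, everything released and nothing else touched. The hand-in gave no verdict.

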